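# Put the bead reamer away in the tube that still takes it

### The job

Take the bead reamer out of its slanted stand and push it, point first, fully home into one of the three storage tubes of the rack, so that its collar sits on the tube's rim; then let go of it. Each tube is closed inside by a sliding dust plug, but two of the three plugs have seized and only one gives way when pressed: they look alike, so find it by feel. Leave the jar, the spool and the round tin where they are.

Things in the scene. Friction and masses are not known exactly. Their poses are not given: they have to be found in the camera images.
- reamer: Loose reamer, 60 g, 128 mm: round steel shaft 7 mm across, 70 mm long (its last 3 mm stepped down to 4.4 mm), then a brass collar 22 mm across, 4 mm thick (70-74 mm from the point), then a round wooden handle 18 mm across (74-128 mm). Origin at the point, z runs up to the handle. It starts leaning in the stand, handle up, and draws out along its axis.
- stand: Fixed wooden stand: foot 90 x 60 x 12 mm with a block 36 x 36 x 50 mm that leans 30 degrees, its top towards the stand's own -x. The block's bore is 8.5 mm wide, 40 mm deep; the reamer's point rests at its bottom, so 30 mm of bare shaft show below the collar. Origin under the middle of the foot, z up.
- rack: Fixed rack: wooden base 60 x 150 x 15 mm (x, y, z), three upright aluminium tubes in a row along its y, 45 mm apart, rims 100 mm above the table. Tubes are 22 mm across outside, 10 mm inside; the top 7 mm flare to a mouth 15 mm wide inside, 27 mm outside. Each holds a black dust plug, its top 18 mm below the rim; which one slides differs each time. Origin under the base's middle, z up.
- mouth_right (a point): Centre of the rim plane of the tube at the rack's -y end, 100 mm above the table; z up. Plug in each tube alike to see: the free one slides down, a little jerkily, under about 4 to 10 N (more when pushed faster), stays where it is pushed and lets the whole shaft in (its end stop is 73 mm below the rim); the other two do not move.
- mouth_middle (a point): Centre of the rim plane of the middle tube, 100 mm above the table; z up.
- mouth_left (a point): Centre of the rim plane of the tube at the rack's +y end, 100 mm above the table; z up.
- jar: Bystander: closed clear jar with a white cap, 56 mm across, 70 mm high. Origin under its middle.
- spool: Bystander: grey spool standing on end, 48 mm across, 40 mm high. Origin under its middle.
- tin: Bystander: round closed steel tin, 70 mm across, 26 mm high. Origin under its middle.
Not all that is in view belongs to the job. There is more than one size of the reamer; the one meant has the size given above.

How it is judged:
At the end, for the whole second after the job is handed in: The reamer stands upright (within 0.08 rad) in one of the three tubes, its point more than 67 mm below the rim (collar within 3 mm of the rim) and within 6 mm of the tube's axis, released and at rest; jar, spool and tin within 30 mm of where they started and upright (((z of reamer in the frame of mouth_right below -0.067 m and horizontal distance between reamer and mouth_right below 0.006 m and angle between reamer's own z axis and vertical below 0.08 rad) or (z of reamer in the frame of mouth_middle below -0.067 m and horizontal distance between reamer and mouth_middle below 0.006 m and angle between reamer's own z axis and vertical below 0.08 rad) or (z of reamer in the frame of mouth_left below -0.067 m and horizontal distance between reamer and mouth_left below 0.006 m and angle between reamer's own z axis and vertical below 0.08 rad)) and distance of each of jar, spool, tin from where it was at the start of the episode below 0.03 m and linear speed of reamer below 0.02 m/s and contact force between the fingers and reamer below 0.1 N); the robot touches nothing.
It fails at once if the jar is moved more than 30 mm or tipped (distance of jar from where it was at the start of the episode above 0.03 m or angle between jar's own z axis and vertical above 0.35 rad).
It fails at once if the spool is moved more than 30 mm or tipped (distance of spool from where it was at the start of the episode above 0.03 m or angle between spool's own z axis and vertical above 0.35 rad).
It fails at once if the tin is moved more than 30 mm or tipped (distance of tin from where it was at the start of the episode above 0.03 m or angle between tin's own z axis and vertical above 0.35 rad).
It also fails if it takes over 48 s, if anything falls off the work surface, if the arm or the gripper's body presses on something with over 40 N, if the wrist force passes 120 N, or if a joint passes its speed limit or range.

### The arm

A 6-joint arm with a two-finger parallel gripper is mounted at the origin on the work surface. World frame = base frame: x ahead of the robot, y to its left, z up, the work surface at z = 0. Lengths are in m, angles in rad, forces in N, time in s.
With the tool pointing down it reaches from about 0.375 to 0.9 m from the base axis. Payload 3.1 kg.
Tool frame: the origin (TCP) lies between the finger pads; the fingertips stand 19 mm ahead of it and the grasp point (between the pads) is the TCP; z points along the fingers, y is the line along which they close (so a half turn about z gives the same grasp; the last joint's range is limited). The gripper opens to 87 mm and grips with 3 to 60 N. Pads are 19 mm wide; open, the fingers measure 117 mm over their backs; the gripper's body (75 mm by 190 mm) begins 51 mm behind the grasp point.
Start: joints at [-1.329, 0.527, 1.433, -0, 1.181, -0.178], TCP at [0.255, -0.571, 0.242] pointing down, gripper open.
Joint ranges: [-3.08, 3.08], [-0.75, 2.2], [0.22, 2.44], [-1.43, 4.57], [0, 2.65], [-2.85, 2.85]. Speed limits (rad/s): [2.79, 2.79, 3.14, 3.14, 3.14, 3.14].

### API

Orientations are given as a unit quaternion [x, y, z, w].
In Python, from rig import telemetry, viewer, hand_in gives the robot as it stands. The module is installed in compiled form; this text tells all that it offers.
- The arm moves only by the shell command python3 -m creep 'ROWS' [FORCE]. ROWS is JSON, a list of rows, each an object with "translation": the shift along the tool's x, y, z in mm, a list of three; "roll": the turn about the tool's z in degrees; "gripper": the finger opening in mm, from 0 to 87. In form: [{"translation": [tx, ty, tz], "roll": roll, "gripper": gripper}, ...]. A call has 1 to 5 rows; each row is the pose to reach, as a shift and turn from the pose commanded when the call began, along the tool's axes at that moment; what a row does not reach only later rows make up. A row lasts 1/12 s, in which the tool goes at most 41.7 mm and 7.16 degrees, less where a joint would pass 70% of its speed; a pose out of reach is approached as far as the arm can. A call with a gripper value outside its range is refused whole. The fingers move at their own pace and stop on an object; FORCE is the grip in N (left out, the last holds). Time passes only in rows, so rows that repeat a pose let the fingers close. It gives the time, the measured TCP pose, the force, the opening and the grip force at its end, in the units of the state.
- telemetry.get_obs(): the state, without advancing time (a new reading comes with each control period).
- viewer.camera(name): name is "side" or "top" or "wrist"; returns the picture (480x640x3 uint8, blue, green, red); there is no depth.
- viewer.camera_info(name): a dict with "intrinsics" (3x3 intrinsics, pixels), "rvec" (rotation vector, rad) and "tvec" (3), from world to camera coordinates, as OpenCV has them; the wrist camera has in their place "hand_eye" (4x4, takes a point from camera to tool coordinates, whose origin is the TCP and whose axes are the flange's). Camera axes: x right, y down, z forward; pixel columns grow to the right and rows downward; lengths in m; the calibration is good to about 2 mm. A picture is of the moment at which its call begins: read the wrist's pose just before it. camera_info takes no time and is no camera call.
- hand_in(): hands the job in; it is judged then, once.
Trained networks look in the newest picture that a camera, given by its name, has taken for a name from the list of things; names that differ only in an ending like _2 or _b are one class to them, and where a whole thing is asked for, a point or a joint stands for the part that bears it (a point fixed in the world has none). Each returns a list of dicts, best first, with "p" (0 to 1); they miss things now and then, are a little off and sometimes report something else, mostly with a low value. They report only what shows in the picture. A call takes as long as a camera call. They do not tell look-alikes from the thing itself.
- viewer.recognise(camera, thing): "bbox" ([left, top, width, height] in pixels, round what is visible of it).
The state is a dict: "time": time; "q": joint angles; "joint_velocities": joint speeds; "joint_torque": joint torques, N m; "position": TCP position; "tool_rot": TCP orientation; "ft_force": force on the tool from outside, world axes, zero at the start; "moment": the same for the moment, N m; "grip_width": finger opening in m; "grip_force": force on a finger pad.
Only numpy, scipy, OpenCV 4.12 (cv2) and the standard library are available. Lean on these libraries where they do the work, as an engineer would, in place of code of your own. Each camera call takes 0.05 s, during which the arm holds its last target. There are 200 camera calls.

## Working session

There is one attempt and no reset: what is moved stays moved. The work goes in short steps, Python scripts to look and compute and a shell command to move; the robot and the scene stay as the last step left them, time stands still between calls to the robot, and variables do not carry over. Pictures are saved under pics/ and viewed, at most 10 in all, crops included, and the job is handed in when it is done.

```bash
mkdir -p pics; cat > h.py <<'E'
import numpy as np, cv2
from scipy.spatial.transform import Rotation as R
from rig import telemetry, viewer
def cam(name):
    i=viewer.camera_info(name); K=np.array(i["intrinsics"],float)
    if "rvec" in i:
        Rm=cv2.Rodrigues(np.array(i["rvec"],float))[0]; t=np.array(i["tvec"],float).ravel()
    else:
        o=telemetry.get_obs(); T=np.eye(4); T[:3,:3]=R.from_quat(o["tool_rot"]).as_matrix(); T[:3,3]=o["position"]
        X=np.linalg.inv(T@np.array(i["hand_eye"])); Rm=X[:3,:3]; t=X[:3,3]
    return K,Rm,t
def P(c): return c[0]@np.c_[c[1],c[2]]
def proj(c,p):
    q=np.atleast_2d(p)@c[1].T+c[2]; q=q@c[0].T; return q[:,:2]/q[:,2:]
def ray(c,uv):
    d=c[1].T@np.linalg.inv(c[0])@np.array([uv[0],uv[1],1.]); return -c[1].T@c[2], d/np.linalg.norm(d)
def atz(c,uv,z):
    o,d=ray(c,uv); return o+d*(z-o[2])/d[2]
def tri(c1,u1,c2,u2):
    X=cv2.triangulatePoints(P(c1),P(c2),np.array(u1,float).reshape(2,1),np.array(u2,float).reshape(2,1)).ravel(); return X[:3]/X[3]
E
python3 - <<'E'
from h import *
o=telemetry.get_obs(); print(o)
for n in("side","top"):
    im=viewer.camera(n); cv2.imwrite(f"pics/{n}0.png",im)
    c=cam(n); print(n,c[0].round(1).tolist(),(-c[1].T@c[2]).round(3))
    for t in("reamer","stand","rack","jar","spool","tin"):
        print(n,t,[([round(float(v)) for v in d["bbox"]],round(d["p"],2)) for d in viewer.recognise(n,t)])
E
```

```text
{'time': 0.0, 'q': array([-1.32951478e+00,  5.28480458e-01,  1.43388835e+00, -9.45373023e-06,
        1.18142076e+00, -1.78500746e-01]), 'joint_velocities': array([-0.000345  , -0.00051383,  0.0001975 ,  0.00151472, -0.00120696,
        0.00059571]), 'joint_torque': array([ 8.01573078e-04, -4.40039635e+01, -1.76590741e+01,  6.35130052e-02,
        5.83134172e-02, -1.43945490e-04]), 'position': array([ 0.25458178, -0.5700409 ,  0.24056727]), 'tool_rot': array([ 9.78052636e-01,  2.08355069e-01, -3.88442356e-05, -1.09777801e-03]), 'ft_force': array([ 0.23344202,  0.69674466, -0.29763064]), 'moment': array([ 0.00141263,  0.04226566, -0.03036311]), 'grip_force': 0.0, 'grip_width': 0.08678348948634028}
side [[556.0, 0.0, 320.7], [0.0, 556.0, 243.3], [0.0, 0.0, 1.0]] [ 0.431 -0.743  0.681]
side reamer [([246, 177, 34, 33], 0.8), ([271, 157, 29, 36], 0.68), ([157, 209, 62, 66], 0.57)]
side stand [([268, 200, 51, 46], 0.57), ([316, 261, 42, 107], 0.23)]
side rack [([318, 261, 38, 111], 0.83)]
side jar [([391, 228, 32, 48], 0.72)]
side spool [([368, 177, 20, 31], 0.59)]
side tin [([412, 325, 48, 42], 0.59)]
top [[433.5, 0.0, 314.7], [0.0, 433.5, 240.5], [0.0, 0.0, 1.0]] [ 0.419 -0.023  0.846]
top reamer [([226, 274, 23, 32], 0.67)]
top stand [([232, 244, 33, 46], 0.67)]
top rack [([348, 228, 80, 42], 0.94)]
top jar [([299, 151, 31, 37], 0.62)]
top spool [([198, 159, 28, 28], 0.84)]
top tin [([396, 158, 36, 35], 0.89)]
```

View pics/side0.png

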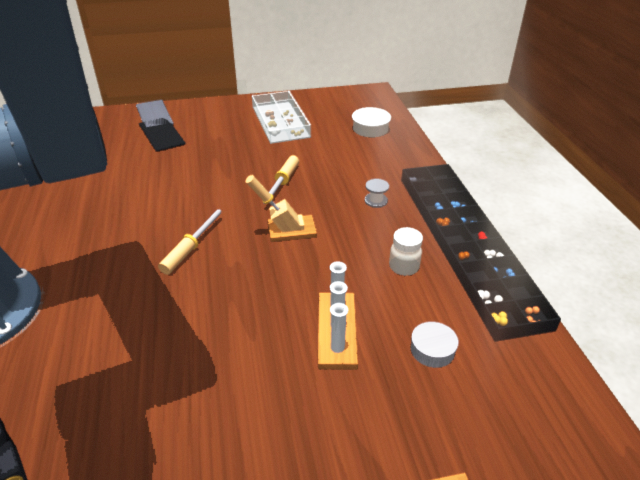

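View pics/top0.png

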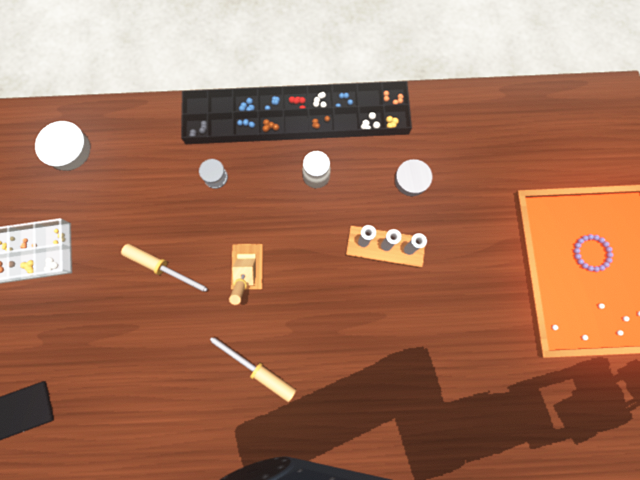

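The side view shows three reamer-like tools: one leaning in the stand at (262,188), one lying at (285,172) behind it, and one lying at (190,240). From the top they are at (238,285), (165,267) and (253,370). The job's reamer should be the one in the stand. I'll measure all three and confirm in a crop.

```bash
python3 - <<'E'
from h import *
ct=cam("top");cs=cam("side")
for n,a,b in(("lying1",(122,249),(206,290)),("lying2",(212,339),(294,397))):
    A,B=atz(ct,a,.009),atz(ct,b,.009); print(n,A.round(3),B.round(3),np.linalg.norm(A-B).round(3))
for n,a in(("tubeL",(369,232)),("tubeM",(394,237)),("tubeR",(419,241))): print(n,atz(ct,a,.1).round(4))
for n,a,b in(("tL",(369,232),(338,268)),("tM",(394,237),(339,289)),("tR",(419,241),(339,310)),("handle top",(236,299),(252,181)),("handle low",(242,279),(268,200))):
    print(n,tri(ct,a,cs,b).round(4))
for n,uv,z in(("footA",(232,245),.012),("footB",(262,244),.012),("footC",(263,289),.012),("footD",(232,290),.012),("jar",(316,160),.07),("spool",(211,170),.04),("tin",(414,176),.026)): print(n,atz(ct,uv,z).round(4))
i=viewer.camera_info("wrist"); print(np.array(i["intrinsics"]).round(0).tolist(),np.array(i["hand_eye"]).round(3).tolist())
t=cv2.imread("pics/top0.png")[230:420,110:310]; s=cv2.imread("pics/side0.png")[140:290,140:340]
cv2.imwrite("pics/crop0.png",np.hstack([cv2.resize(t,(400,380),interpolation=3),cv2.resize(s,(400,380),interpolation=3)]))
E
```

```text
lying1 [0.601 0.353 0.009] [0.513 0.187 0.009] 0.188
lying2 [0.42  0.175 0.009] [0.309 0.024 0.009] 0.187
tubeL [ 0.5915 -0.1236  0.1   ]
tubeM [ 0.5804 -0.167   0.1   ]
tubeR [ 0.5711 -0.2102  0.1   ]
tL [ 0.5918 -0.1238  0.0987]
tM [ 0.5823 -0.1676  0.0969]
tR [ 0.5723 -0.2107  0.0984]
handle top [0.4847 0.1082 0.1231]
handle low [0.5156 0.1048 0.0805]
footA [0.5984 0.1353 0.012 ]
footB [0.5977 0.0763 0.012 ]
footC [0.5092 0.0762 0.012 ]
footD [0.51   0.1358 0.012 ]
jar [ 0.7441 -0.037   0.07  ]
spool [0.7457 0.1705 0.04  ]
tin [ 0.7191 -0.2318  0.026 ]
[[417.0, 0.0, 326.0], [0.0, 417.0, 237.0], [0.0, 0.0, 1.0]] [[-0.001, -0.954, -0.3, 0.082], [1.0, -0.001, 0.0, -0.0], [-0.0, -0.3, 0.954, -0.143], [0.0, 0.0, 0.0, 1.0]]
```

View pics/crop0.png

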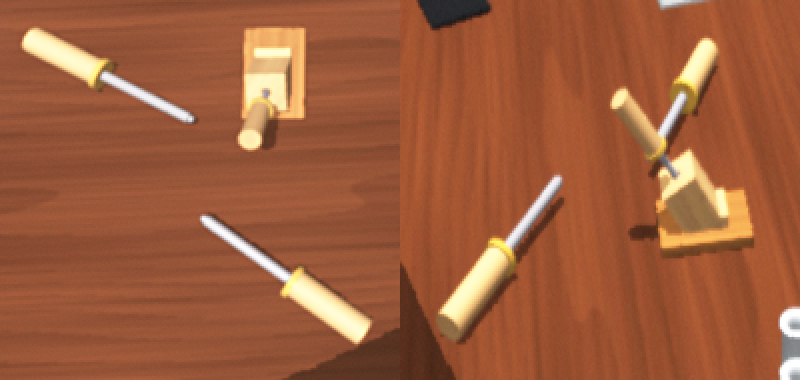

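The two lying tools measure about 187 mm, so they are too long. The one leaning in the stand, crop (257,122) and (640,125), has a handle of about 54 mm and fits the description. I'll move over the stand for wrist views.

```bash

python3 -m creep '[{"translation":[137,-146,0],"roll":0,"gripper":87},{"translation":[137,-146,0],"roll":0,"gripper":87},{"translation":[137,-146,0],"roll":0,"gripper":87},{"translation":[137,-146,0],"roll":0,"gripper":87},{"translation":[137,-146,0],"roll":0,"gripper":87}]'
python3 -m creep '[{"translation":[137,-146,0],"roll":0,"gripper":87},{"translation":[137,-146,0],"roll":0,"gripper":87},{"translation":[137,-146,0],"roll":0,"gripper":87},{"translation":[137,-146,0],"roll":0,"gripper":87},{"translation":[137,-146,0],"roll":0,"gripper":87}]'
python3 -m creep '[{"translation":[137,-146,0],"roll":0,"gripper":70},{"translation":[137,-146,0],"roll":0,"gripper":70},{"translation":[137,-146,0],"roll":0,"gripper":70},{"translation":[137,-146,0],"roll":0,"gripper":70},{"translation":[137,-146,0],"roll":0,"gripper":70}]'
python3 -m creep '[{"translation":[79,-83,-10],"roll":24,"gripper":60},{"translation":[79,-83,-10],"roll":24,"gripper":60},{"translation":[79,-83,-10],"roll":24,"gripper":60},{"translation":[79,-83,-10],"roll":24,"gripper":60},{"translation":[79,-83,-10],"roll":24,"gripper":60}]'
python3 - <<'E'
from h import *
o=telemetry.get_obs();print(o["q"].round(3),R.from_quat(o["tool_rot"]).as_matrix().round(4).tolist(),o["position"])
np.savez("v1.npz",**dict(zip("KRt",cam("wrist")))); cv2.imwrite("pics/w1.png",viewer.camera("wrist"))
for t in("reamer","stand"): print(t,viewer.recognise("wrist",t))
E
```

```text
time: 1.12
position: [0.3205, -0.3784, 0.2415]
tool_rot: [0.978, 0.208, 0.0, -0.001]
ft_force: [0.6, 0.2, 0.2]
grip_width: 0.087
grip_force: 0.0
time: 1.53
position: [0.386, -0.1896, 0.2418]
tool_rot: [0.978, 0.209, 0.0, -0.0]
ft_force: [0.6, 0.1, 0.5]
grip_width: 0.087
grip_force: 0.0
time: 1.95
position: [0.452, -0.0005, 0.2419]
tool_rot: [0.978, 0.209, 0.001, -0.0]
ft_force: [0.6, -0.4, 0.7]
grip_width: 0.0712
grip_force: 0.0
time: 2.37
position: [0.4908, 0.1072, 0.252]
tool_rot: [1.0, 0.002, 0.001, -0.0]
ft_force: [-0.3, -0.8, 0.0]
grip_width: 0.0605
grip_force: 0.0
[-0.008  0.348  1.724  0.     1.067  1.559] [[1.0, 0.0037, 0.0021], [0.0037, -1.0, 0.0004], [0.0021, -0.0004, -1.0]] [0.49082191 0.10720127 0.25201944]
reamer [{'bbox': [311.4, 160.6, 26.8, 98.4], 'p': 0.86}, {'bbox': [40.0, 61.5, 206.6, 120.1], 'p': 0.82}, {'bbox': [259.1, 275.4, 128.4, 70.6], 'p': 0.69}]
stand [{'bbox': [293.3, 73.7, 68.3, 108.2], 'p': 0.62}]
```

View pics/w1.png

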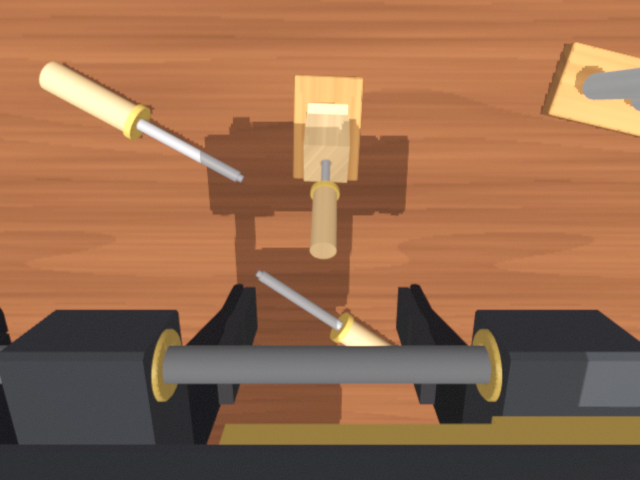

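The wrist view shows the reamer's end face at (323,250), its collar at (325,190), and the shaft entering the block at (326,163). The fingers lie to either side, with the closing direction square to the lean. Next I'll triangulate from the three views.

```bash
python3 - <<'E'
from h import *
v=np.load("v1.npz"); cw=(v["K"],v["R"],v["t"]); ct=cam("top"); cs=cam("side")
def ls(obs):
    A=np.zeros((3,3));b=np.zeros(3)
    for c,u in obs:
        o,d=ray(c,u);M=np.eye(3)-np.outer(d,d);A+=M;b+=M@o
    X=np.linalg.solve(A,b); return X,[ (proj(c,X)[0]-u).round(1).tolist() for c,u in obs]
pts={}
for n,o in (("end",[(cw,(323,250)),(ct,(235.5,299)),(cs,(250.5,179.5))]),("collar",[(cw,(325,190)),(ct,(241,284)),(cs,(268,199))])):
    X,e=ls(o); pts[n]=X; print(n,X.round(4),e)
d=pts["end"]-pts["collar"]; print(np.linalg.norm(d),(d/np.linalg.norm(d)).round(3),np.degrees(np.arccos(d[2]/np.linalg.norm(d))))
# model check: stand foot centre, yaw
ctr=np.array([.5539,.106])
for s in(0,72,105,128):
    for base in (np.array([0,0,.012]),):
        ax=np.array([-.5,0,.866]); p=np.r_[ctr,0]+base+ax*(.010+s/1000); print(s,p.round(4),proj(cw,p).round(0),proj(ct,p).round(0),proj(cs,p).round(0))
E
```

```text
end [0.482  0.1085 0.1275] [[1.2, -2.8], [-0.2, 0.2], [-0.8, -0.3]]
collar [0.5124 0.1075 0.0802] [[0.8, -0.3], [-0.4, 0.1], [-0.1, 0.0]]
0.05617517994913366 [-0.541  0.018  0.841] 32.74092111131196
0 [0.5489 0.106  0.0207] [[328. 135.]] [[247. 269.]] [[288. 222.]]
72 [0.5129 0.106  0.083 ] [[328. 190.]] [[241. 284.]] [[268. 198.]]
105 [0.4964 0.106  0.1116] [[328. 221.]] [[238. 291.]] [[258. 186.]]
128 [0.4849 0.106  0.1315] [[328. 245.]] [[236. 297.]] [[251. 178.]]
```

The triangulated axis agrees with the stand model to within 2–3 mm and 3°. The grasp point 104 mm along the reamer is (0.497, 0.107, 0.1105). Next I'll descend and grip.

```bash

python3 -m creep '[{"translation":[6,0,141],"roll":0,"gripper":60},{"translation":[6,0,141],"roll":0,"gripper":60},{"translation":[6,0,141],"roll":0,"gripper":60},{"translation":[6,0,141],"roll":0,"gripper":60},{"translation":[6,0,141],"roll":0,"gripper":60}]' 25
python3 -m creep '[{"translation":[0,0,0],"roll":0,"gripper":10},{"translation":[0,0,0],"roll":0,"gripper":10},{"translation":[0,0,0],"roll":0,"gripper":10},{"translation":[0,0,0],"roll":0,"gripper":10},{"translation":[0,0,0],"roll":0,"gripper":10}]' 25
python3 -m creep '[{"translation":[0,0,0],"roll":0,"gripper":10},{"translation":[0,0,0],"roll":0,"gripper":10},{"translation":[0,0,0],"roll":0,"gripper":10},{"translation":[0,0,0],"roll":0,"gripper":10},{"translation":[0,0,0],"roll":0,"gripper":10}]' 25
```

```text
time: 2.93
position: [0.4926, 0.1031, 0.1068]
tool_rot: [1.0, -0.0, -0.005, 0.0]
ft_force: [-0.7, 0.7, -0.3]
grip_width: 0.0601
grip_force: 0.0
time: 3.35
position: [0.4967, 0.1047, 0.112]
tool_rot: [1.0, 0.001, 0.002, 0.0]
ft_force: [0.0, -1.0, 0.2]
grip_width: 0.0346
grip_force: 0.0
time: 3.77
position: [0.4963, 0.1061, 0.1113]
tool_rot: [1.0, 0.0, 0.001, -0.001]
ft_force: [-0.0, 5.3, 5.4]
grip_width: 0.0175
grip_force: 25.0
```

```bash

python3 -m creep '[{"translation":[-5,-1,-8.7],"roll":0,"gripper":10},{"translation":[-10,-1,-17.3],"roll":0,"gripper":10},{"translation":[-15,-1,-26],"roll":0,"gripper":10},{"translation":[-20,-1,-34.6],"roll":0,"gripper":10},{"translation":[-25,-1,-43.3],"roll":0,"gripper":10}]' 25
python3 -m creep '[{"translation":[-5,0,-30],"roll":0,"gripper":10},{"translation":[-5,0,-60],"roll":0,"gripper":10},{"translation":[-5,0,-80],"roll":0,"gripper":10},{"translation":[-5,0,-80],"roll":0,"gripper":10},{"translation":[-5,0,-80],"roll":0,"gripper":10}]' 25
python3 - <<'E'
from h import *
o=telemetry.get_obs();print(o["ft_force"],o["position"])
np.savez("v2.npz",**dict(zip("KRt",cam("wrist")))); a=viewer.camera("wrist"); b=viewer.camera("side"); c=viewer.camera("top")
cv2.imwrite("pics/w2f.png",a);cv2.imwrite("pics/s2f.png",b);cv2.imwrite("pics/t2f.png",c)
cv2.imwrite("pics/c2.png",np.hstack([cv2.resize(a,(480,360)),cv2.resize(b[100:260,160:300],(315,360),interpolation=3)]))
E
```

```text
time: 4.18
position: [0.4697, 0.1055, 0.1548]
tool_rot: [1.0, 0.001, -0.001, 0.0]
ft_force: [0.4, 0.7, -0.5]
grip_width: 0.0174
grip_force: 24.9
time: 4.6
position: [0.4658, 0.1055, 0.2353]
tool_rot: [1.0, 0.0, 0.001, 0.0]
ft_force: [-0.4, -0.7, -1.2]
grip_width: 0.0174
grip_force: 24.9
[-0.35339439 -0.71153168 -1.22938589] [0.46576528 0.10548645 0.23527737]
```

View pics/c2.png

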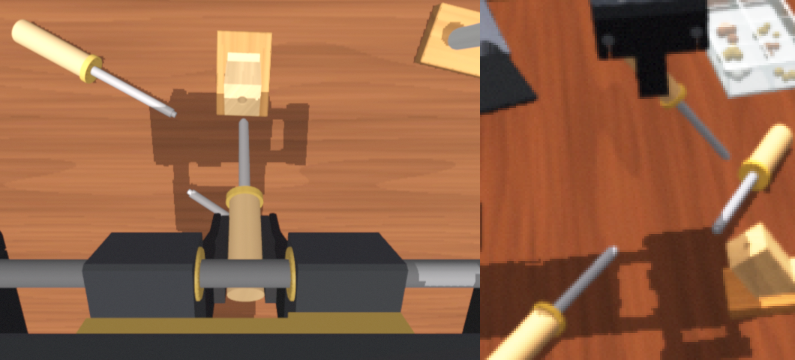

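The reamer came out cleanly and is still leaning about 30° in the pads. Its point is at wrist (324,161) and side (270,170). I'll carry it above the middle tube while working out the point's offset from the TCP.

```bash

python3 -m creep '[{"translation":[31,136,0],"roll":0,"gripper":10},{"translation":[31,136,0],"roll":0,"gripper":10},{"translation":[31,136,0],"roll":0,"gripper":10},{"translation":[31,136,0],"roll":0,"gripper":10},{"translation":[31,136,0],"roll":0,"gripper":10}]' 25
python3 -m creep '[{"translation":[31,136,0],"roll":0,"gripper":10},{"translation":[31,136,0],"roll":0,"gripper":10},{"translation":[31,136,0],"roll":0,"gripper":10},{"translation":[31,136,0],"roll":0,"gripper":10},{"translation":[31,136,0],"roll":0,"gripper":10}]' 25
python3 - <<'E'
from h import *
v=np.load("v2.npz"); cw=(v["K"],v["R"],v["t"]); cs=cam("side")
X=tri(cw,(324,161),cs,(270,170)); print("tip2",X.round(4),proj(cw,X),proj(cs,X)); tcp=np.array([.46576528,.10548645,.23527737])
r=X-tcp; print("rel",r.round(4),np.linalg.norm(r),np.degrees(np.arctan2(r[0],-r[2])))
o=telemetry.get_obs();print(o["ft_force"],o["position"])
np.savez("v3.npz",**dict(zip("KRt",cam("wrist")))); a=viewer.camera("wrist"); b=viewer.camera("side")
cv2.imwrite("pics/w3f.png",a);cv2.imwrite("pics/s3f.png",b)
cv2.imwrite("pics/c3.png",np.hstack([cv2.resize(a[0:360,120:520],(480,432),interpolation=3),cv2.resize(b[200:380,270:400],(312,432),interpolation=3)]))
E
```

```text
time: 5.17
position: [0.4977, -0.0338, 0.2324]
tool_rot: [1.0, -0.002, -0.001, 0.0]
ft_force: [-0.5, 0.2, -0.0]
grip_width: 0.0174
grip_force: 24.9
time: 5.58
position: [0.5287, -0.1691, 0.2325]
tool_rot: [1.0, -0.001, -0.0, 0.0]
ft_force: [0.8, -0.7, -0.8]
grip_width: 0.0173
grip_force: 24.9
tip2 [0.5193 0.1065 0.1435] [[324.13293747 160.27577983]] [[269.87029961 169.98958251]]
rel [ 0.0535  0.001  -0.0918] 0.10622812794285973 30.24266916880837
[ 0.8157763  -0.65359171 -0.75907743] [ 0.52866165 -0.16906458  0.23251501]
```

View pics/c3.png

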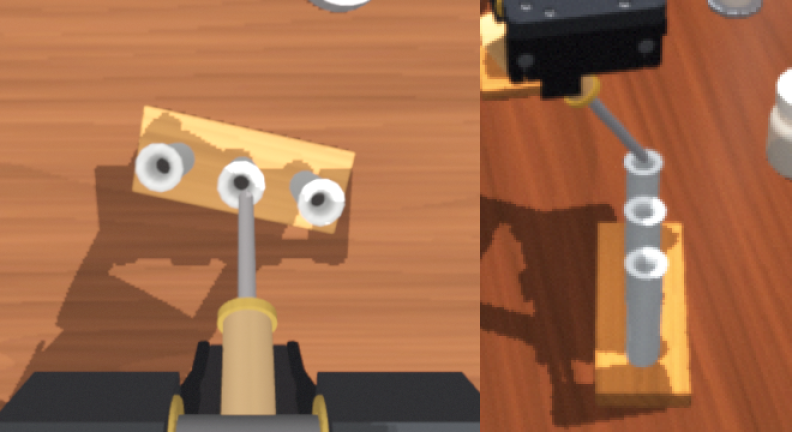

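The wrist crop shows three white mouths at (161,166), (240,184) and (320,201), with the point at (246,197), just above the middle one. Next: rim positions at z = 0.1 and from wrist+side triangulation.

```bash
python3 - <<'E'
from h import *
v=np.load("v3.npz"); cw=(v["K"],v["R"],v["t"]); cs=cam("side"); ct=cam("top")
o=telemetry.get_obs()["position"]
a=cv2.imread("pics/w3f.png"); 
for n,u,t,s in(("L",(254.2,138.3),(369,232),(338,268)),("M",(320,153.3),(394,237),(339,289)),("R",(386.7,167.5),(419,241),(339,310))):
    # refine: bright low-saturation blob around u
    hsv=cv2.cvtColor(a,cv2.COLOR_BGR2HSV); m=((hsv[...,1]<60)&(hsv[...,2]>165)).astype(np.uint8)
    w=np.zeros_like(m); cv2.circle(w,(int(u[0]),int(u[1])),25,1,-1); k=cv2.findNonZero(m&w); c,r=cv2.minEnclosingCircle(k)
    A=np.zeros((3,3));b=np.zeros(3)
    for cc,q in((cw,u),(cs,s),(ct,t)):
        oo,d=ray(cc,q);M=np.eye(3)-np.outer(d,d);A+=M;b+=M@oo
    print(n,"blob",np.round(c,1),round(r,1),"atz wrist",atz(cw,u,.1).round(4),"top",atz(ct,t,.1).round(4),"3view",np.linalg.solve(A,b).round(4))
tip=o+np.array([.0535,.001,-.0918]); print("tip pred",tip,proj(cw,tip),"seen 325,164", "tip at that height:",atz(cw,(325,164),tip[2]))
E
```

```text
L blob [254.9 136.6] 23.2 atz wrist [ 0.591  -0.1231  0.1   ] top [ 0.5915 -0.1236  0.1   ] 3view [ 0.5915 -0.1235  0.0989]
M blob [322. 154.] 23.3 atz wrist [ 0.5813 -0.1654  0.1   ] top [ 0.5804 -0.167   0.1   ] 3view [ 0.5817 -0.1667  0.0967]
R blob [384.8 165.4] 22.7 atz wrist [ 0.572  -0.2091  0.1   ] top [ 0.5711 -0.2102  0.1   ] 3view [ 0.572  -0.2101  0.0981]
tip pred [ 0.5804066  -0.16397958  0.14062608] [[316.55279588 162.93274223]] seen 325,164 tip at that height: [ 0.57979762 -0.16869069  0.14062608]
```

```bash

python3 -m creep '[{"translation":[0,2,15],"roll":0,"gripper":10},{"translation":[0,2,30],"roll":0,"gripper":10},{"translation":[0,2,30],"roll":0,"gripper":10},{"translation":[0,2,30],"roll":0,"gripper":10},{"translation":[0,2,30],"roll":0,"gripper":10}]' 15
python3 - <<'E'
from h import *
o=telemetry.get_obs();p0=o["position"];print(p0.round(4))
cw=cam("wrist"); a=viewer.camera("wrist"); p1=telemetry.get_obs()["position"]; b=viewer.camera("side"); p2=telemetry.get_obs()["position"];print(p1.round(4),p2.round(4))
np.savez("v4.npz",**dict(zip("KRt",cw)))
print(proj(cw,[[.5812,-.1665,.1],p0+[.0535,.0005,-.0918]]).round(1),proj(cam("side"),[[.5812,-.1665,.1],p1+[.0535,.0005,-.0918]]).round(1))
cv2.imwrite("pics/c4.png",np.hstack([cv2.resize(a[80:230,240:410],(453,400),interpolation=3),cv2.resize(b[240:340,290:375],(340,400),interpolation=3)]))
E
```

```text
time: 6.1
position: [0.528, -0.1668, 0.2042]
tool_rot: [1.0, 0.001, -0.0, -0.0]
ft_force: [-0.2, -1.0, -0.1]
grip_width: 0.0179
grip_force: 14.9
[ 0.528  -0.1668  0.2042]
[ 0.5284 -0.1672  0.2045] [ 0.5285 -0.1676  0.2047]
[[325.9 157.7]
 [325.4 159.8]] [[337.7 287.2]
 [338.4 281.1]]
```

View pics/c4.png

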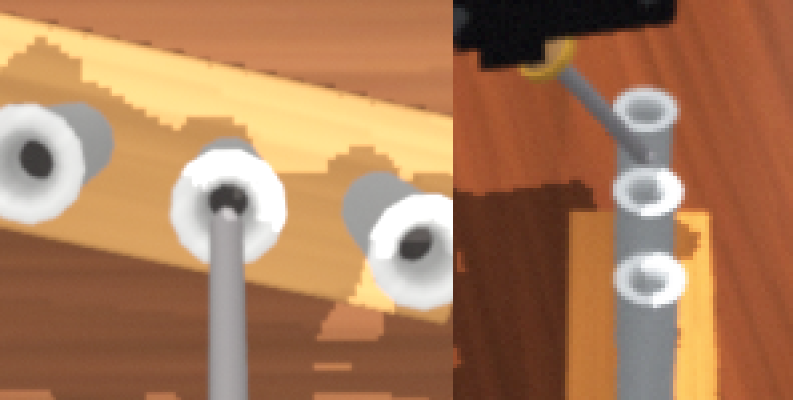

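The view confirms alignment: point at crop (229,213) over the middle mouth centre (228,207), which matches the prediction within a pixel. Next I'll lower the leaning point into the mouth and check force.

```bash

python3 -m creep '[{"translation":[0.5,0,6],"roll":0,"gripper":10},{"translation":[1,0,12],"roll":0,"gripper":10},{"translation":[1.5,0,17],"roll":0,"gripper":10},{"translation":[1.5,0,21],"roll":0,"gripper":10},{"translation":[1.5,0,21],"roll":0,"gripper":10}]' 10
python3 -m creep '[{"translation":[0,0,0],"roll":0,"gripper":10},{"translation":[0,0,0],"roll":0,"gripper":10}]' 10
```

```text
time: 6.62
position: [0.5292, -0.1679, 0.1817]
tool_rot: [1.0, 0.0, -0.001, -0.001]
ft_force: [0.4, 0.2, -0.4]
grip_width: 0.0178
grip_force: 9.9
time: 6.78
position: [0.5296, -0.1683, 0.1828]
tool_rot: [1.0, 0.0, -0.0, -0.0]
ft_force: [-0.1, 0.3, -0.7]
grip_width: 0.0177
grip_force: 9.9
```

```bash

python3 -m creep '[{"translation":[5,-1,-1.8],"roll":0,"gripper":10},{"translation":[10,-1,-3.4],"roll":0,"gripper":10},{"translation":[15,-1,-4.7],"roll":0,"gripper":10},{"translation":[20,-1,-5.6],"roll":0,"gripper":10},{"translation":[26,-1,-6.6],"roll":0,"gripper":10}]' 10
python3 -m creep '[{"translation":[5,0,-0.7],"roll":0,"gripper":10},{"translation":[10,0,-1.3],"roll":0,"gripper":10},{"translation":[15,0,-1.9],"roll":0,"gripper":10},{"translation":[20,0,-2.3],"roll":0,"gripper":10},{"translation":[26,0,-2.6],"roll":0,"gripper":10}]' 10
python3 -m creep '[{"translation":[0,0,0],"roll":0,"gripper":10},{"translation":[0,0,0],"roll":0,"gripper":10}]' 10
python3 - <<'E'
from h import *
print(telemetry.get_obs()["position"].round(4)); cw=cam("wrist"); a=viewer.camera("wrist"); b=viewer.camera("side")
np.savez("v5.npz",**dict(zip("KRt",cw)))
cv2.imwrite("pics/w5f.png",a);cv2.imwrite("pics/s5f.png",b)
cv2.imwrite("pics/c5.png",np.hstack([cv2.resize(a[60:360,180:480],(400,400),interpolation=3),cv2.resize(b[190:340,280:420],(373,400),interpolation=3)]))
E
```

```text
time: 7.2
position: [0.5554, -0.167, 0.191]
tool_rot: [1.0, 0.001, -0.001, 0.0]
ft_force: [-4.4, 1.8, 7.9]
grip_width: 0.0178
grip_force: 10.0
time: 7.62
position: [0.5826, -0.1667, 0.194]
tool_rot: [1.0, 0.0, 0.001, -0.0]
ft_force: [-2.1, 1.6, 6.9]
grip_width: 0.018
grip_force: 10.0
time: 7.78
position: [0.5827, -0.1672, 0.1926]
tool_rot: [1.0, 0.001, 0.001, 0.0]
ft_force: [-0.4, 0.7, -1.0]
grip_width: 0.0179
grip_force: 10.0
[ 0.5827 -0.1672  0.1926]
```

View pics/c5.png

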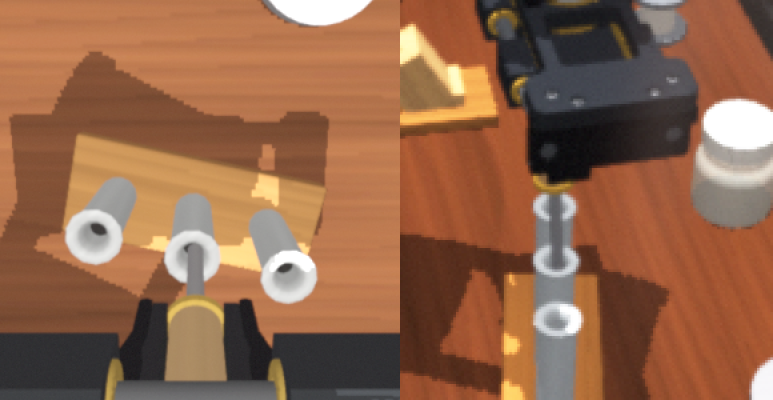

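The side crop shows the reamer upright, its shaft in the middle mouth at (556,258). Now I'll grip harder and press gently to feel the plug.

```bash

python3 -m creep '[{"translation":[-1,0,0],"roll":0,"gripper":10},{"translation":[-1,0,1],"roll":0,"gripper":10},{"translation":[-1,0,2],"roll":0,"gripper":10},{"translation":[-1,0,3],"roll":0,"gripper":10},{"translation":[-1,0,4],"roll":0,"gripper":10}]' 45
python3 -m creep '[{"translation":[0,0,0.6],"roll":0,"gripper":10},{"translation":[0,0,1.2],"roll":0,"gripper":10},{"translation":[0,0,1.8],"roll":0,"gripper":10},{"translation":[0,0,2.4],"roll":0,"gripper":10},{"translation":[0,0,3],"roll":0,"gripper":10}]' 45
python3 -m creep '[{"translation":[0,0,0.6],"roll":0,"gripper":10},{"translation":[0,0,1.2],"roll":0,"gripper":10},{"translation":[0,0,1.8],"roll":0,"gripper":10},{"translation":[0,0,2.4],"roll":0,"gripper":10},{"translation":[0,0,3],"roll":0,"gripper":10}]' 45
```

```text
time: 8.3
position: [0.5807, -0.1671, 0.1879]
tool_rot: [1.0, 0.0, 0.0, -0.0]
ft_force: [0.1, 0.7, 0.5]
grip_width: 0.0173
grip_force: 45.0
time: 8.72
position: [0.5808, -0.1671, 0.1851]
tool_rot: [1.0, 0.0, 0.0, -0.0]
ft_force: [0.1, 0.8, -0.2]
grip_width: 0.0171
grip_force: 45.0
time: 9.13
position: [0.581, -0.1672, 0.1835]
tool_rot: [1.0, 0.0, 0.001, 0.0]
ft_force: [-1.0, 2.3, 10.8]
grip_width: 0.0166
grip_force: 45.0
```

```bash

python3 -m creep '[{"translation":[0,0,0.5],"roll":0,"gripper":10},{"translation":[0,0,1],"roll":0,"gripper":10},{"translation":[0,0,1.5],"roll":0,"gripper":10},{"translation":[0,0,2],"roll":0,"gripper":10}]' 45
python3 -m creep '[{"translation":[0,0,0],"roll":0,"gripper":10},{"translation":[0,0,0],"roll":0,"gripper":10}]' 45
```

```text
time: 9.47
position: [0.5812, -0.1672, 0.1832]
tool_rot: [1.0, 0.001, 0.001, 0.0]
ft_force: [-3.3, 2.9, 17.5]
grip_width: 0.0178
grip_force: 45.0
time: 9.63
position: [0.5812, -0.1672, 0.1832]
tool_rot: [1.0, 0.001, 0.001, 0.0]
ft_force: [-2.9, 2.2, 14.8]
grip_width: 0.0173
grip_force: 45.0
```

15–17 N was held with no motion, well above the 4–10 N given, so the middle plug is seized. I'll lift and try the right-hand tube, which is (−9.9, −43.9) mm away along the rack.

```bash

python3 -m creep '[{"translation":[0,0,-12],"roll":0,"gripper":10},{"translation":[0,0,-26],"roll":0,"gripper":10},{"translation":[0,0,-36],"roll":0,"gripper":10},{"translation":[0,0,-36],"roll":0,"gripper":10},{"translation":[0,0,-36],"roll":0,"gripper":10}]' 45
python3 -m creep '[{"translation":[-5,21.5,0],"roll":0,"gripper":10},{"translation":[-10,43.5,0],"roll":0,"gripper":10},{"translation":[-10,43.5,0],"roll":0,"gripper":10},{"translation":[-10,43.5,0],"roll":0,"gripper":10},{"translation":[-10,43.5,0],"roll":0,"gripper":10}]' 45
python3 - <<'E'
from h import *
p=telemetry.get_obs()["position"];print(p.round(4)); cw=cam("wrist"); a=viewer.camera("wrist"); b=viewer.camera("side")
print(proj(cw,[[.5715,-.2103,.1],p-[0,0,.102]]).round(1).tolist(),proj(cam("side"),[[.5715,-.2103,.1],p-[0,0,.102]]).round(1).tolist())
cv2.imwrite("pics/c6.png",np.hstack([cv2.resize(a[120:320,230:430],(400,400),interpolation=3),cv2.resize(b[200:350,280:420],(373,400),interpolation=3)]))
E
```

```text
time: 10.05
position: [0.5806, -0.1674, 0.2163]
tool_rot: [1.0, 0.0, 0.0, 0.0]
ft_force: [-0.3, 0.0, -0.3]
grip_width: 0.0169
grip_force: 45.0
time: 10.47
position: [0.57, -0.2102, 0.2151]
tool_rot: [1.0, 0.0, -0.001, -0.001]
ft_force: [0.0, -0.6, -1.5]
grip_width: 0.0172
grip_force: 45.0
[ 0.57   -0.2102  0.2151]
[[326.5, 236.2], [326.3, 244.9]] [[338.1, 309.2], [337.3, 302.9]]
```

View pics/c6.png

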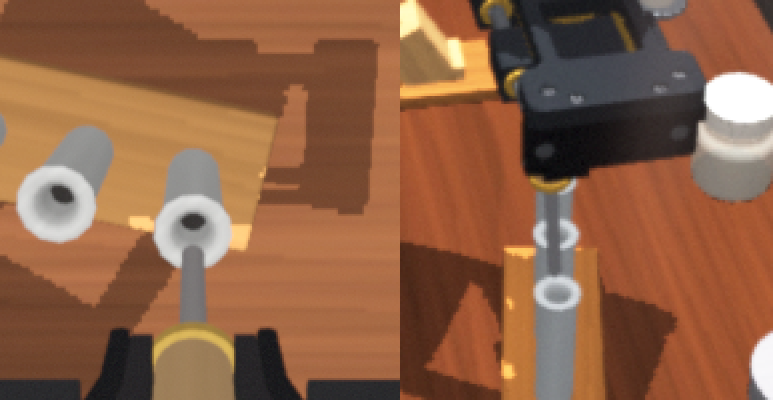

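The wrist crop shows the point at (192,248), right under the mouth centre's column (192,231), matching the prediction. Next I'll descend and feel.

```bash

python3 -m creep '[{"translation":[1,0,8],"roll":0,"gripper":10},{"translation":[1,0,16],"roll":0,"gripper":10},{"translation":[1,0,22],"roll":0,"gripper":10},{"translation":[1,0,27],"roll":0,"gripper":10},{"translation":[1,0,29],"roll":0,"gripper":10}]' 45
python3 -m creep '[{"translation":[0,0,0.6],"roll":0,"gripper":10},{"translation":[0,0,1.2],"roll":0,"gripper":10},{"translation":[0,0,1.8],"roll":0,"gripper":10},{"translation":[0,0,2.4],"roll":0,"gripper":10},{"translation":[0,0,3],"roll":0,"gripper":10}]' 45
python3 -m creep '[{"translation":[0,0,0.6],"roll":0,"gripper":10},{"translation":[0,0,1.2],"roll":0,"gripper":10},{"translation":[0,0,1.8],"roll":0,"gripper":10},{"translation":[0,0,2.4],"roll":0,"gripper":10},{"translation":[0,0,3],"roll":0,"gripper":10}]' 45
python3 -m creep '[{"translation":[0,0,0.6],"roll":0,"gripper":10},{"translation":[0,0,1.2],"roll":0,"gripper":10},{"translation":[0,0,1.8],"roll":0,"gripper":10}]' 45
```

```text
time: 10.98
position: [0.5712, -0.2101, 0.1856]
tool_rot: [1.0, 0.001, -0.001, -0.001]
ft_force: [1.1, -0.5, -0.0]
grip_width: 0.0172
grip_force: 45.0
time: 11.4
position: [0.5718, -0.2108, 0.1843]
tool_rot: [1.0, 0.0, 0.0, 0.0]
ft_force: [0.1, 0.3, -0.2]
grip_width: 0.0174
grip_force: 45.0
time: 11.82
position: [0.5719, -0.2108, 0.1815]
tool_rot: [1.0, 0.0, 0.0, 0.0]
ft_force: [-0.4, 0.6, 3.0]
grip_width: 0.0169
grip_force: 45.0
time: 12.07
position: [0.5719, -0.2108, 0.1794]
tool_rot: [1.0, 0.0, 0.0, 0.0]
ft_force: [-0.8, 0.6, 3.3]
grip_width: 0.017
grip_force: 45.0
```

The plug gives way at about 3 N, so this is the free one. I'll keep pushing and watch the force.

```bash

python3 -m creep '[{"translation":[0,0,1],"roll":0,"gripper":10},{"translation":[0,0,2],"roll":0,"gripper":10},{"translation":[0,0,3],"roll":0,"gripper":10},{"translation":[0,0,4],"roll":0,"gripper":10},{"translation":[0,0,5],"roll":0,"gripper":10}]' 45
python3 -m creep '[{"translation":[0,0,1],"roll":0,"gripper":10},{"translation":[0,0,2],"roll":0,"gripper":10},{"translation":[0,0,3],"roll":0,"gripper":10},{"translation":[0,0,4],"roll":0,"gripper":10},{"translation":[0,0,5],"roll":0,"gripper":10}]' 45
python3 -m creep '[{"translation":[0,0,1],"roll":0,"gripper":10},{"translation":[0,0,2],"roll":0,"gripper":10},{"translation":[0,0,3],"roll":0,"gripper":10},{"translation":[0,0,4],"roll":0,"gripper":10},{"translation":[0,0,5],"roll":0,"gripper":10}]' 45
```

```text
time: 12.48
position: [0.5718, -0.2107, 0.1743]
tool_rot: [1.0, 0.0, 0.0, 0.0]
ft_force: [-0.5, 0.8, 4.8]
grip_width: 0.0171
grip_force: 45.0
time: 12.9
position: [0.572, -0.2107, 0.1694]
tool_rot: [1.0, 0.0, 0.0, 0.0]
ft_force: [-0.5, 0.1, 5.0]
grip_width: 0.0171
grip_force: 45.0
time: 13.32
position: [0.5721, -0.2106, 0.1645]
tool_rot: [1.0, 0.0, 0.001, 0.0]
ft_force: [0.5, 0.5, 6.1]
grip_width: 0.0172
grip_force: 45.0
```

```bash

python3 -m creep '[{"translation":[0,0,1.2],"roll":0,"gripper":10},{"translation":[0,0,2.4],"roll":0,"gripper":10},{"translation":[0,0,3.6],"roll":0,"gripper":10},{"translation":[0,0,4.8],"roll":0,"gripper":10},{"translation":[0,0,6],"roll":0,"gripper":10}]' 45
python3 -m creep '[{"translation":[0,0,1.2],"roll":0,"gripper":10},{"translation":[0,0,2.4],"roll":0,"gripper":10},{"translation":[0,0,3.6],"roll":0,"gripper":10},{"translation":[0,0,4.8],"roll":0,"gripper":10},{"translation":[0,0,6],"roll":0,"gripper":10}]' 45
python3 -m creep '[{"translation":[0,0,1.2],"roll":0,"gripper":10},{"translation":[0,0,2.4],"roll":0,"gripper":10},{"translation":[0,0,3.6],"roll":0,"gripper":10},{"translation":[0,0,4.8],"roll":0,"gripper":10},{"translation":[0,0,6],"roll":0,"gripper":10}]' 45
python3 -m creep '[{"translation":[0,0,1.2],"roll":0,"gripper":10},{"translation":[0,0,2.4],"roll":0,"gripper":10},{"translation":[0,0,3.6],"roll":0,"gripper":10},{"translation":[0,0,4.8],"roll":0,"gripper":10},{"translation":[0,0,6],"roll":0,"gripper":10}]' 45
```

```text
time: 13.73
position: [0.5724, -0.2105, 0.1586]
tool_rot: [1.0, 0.0, 0.001, -0.0]
ft_force: [0.6, 1.2, 5.8]
grip_width: 0.0172
grip_force: 45.0
time: 14.15
position: [0.5726, -0.2105, 0.1528]
tool_rot: [1.0, 0.0, 0.001, -0.0]
ft_force: [1.1, 0.8, 6.8]
grip_width: 0.0171
grip_force: 45.0
time: 14.57
position: [0.5729, -0.2104, 0.147]
tool_rot: [1.0, 0.0, 0.001, -0.0]
ft_force: [1.7, 2.3, 9.4]
grip_width: 0.0172
grip_force: 45.0
time: 14.98
position: [0.5732, -0.2104, 0.1417]
tool_rot: [1.0, 0.0, 0.002, 0.0]
ft_force: [1.7, 1.6, 12.3]
grip_width: 0.0174
grip_force: 45.0
```

```bash

python3 -m creep '[{"translation":[1,-1,1],"roll":0,"gripper":10},{"translation":[1,-1,2],"roll":0,"gripper":10},{"translation":[1,-1,3],"roll":0,"gripper":10},{"translation":[1,-1,4],"roll":0,"gripper":10},{"translation":[1,-1,5],"roll":0,"gripper":10}]' 50
python3 -m creep '[{"translation":[0,0,0.8],"roll":0,"gripper":10},{"translation":[0,0,1.6],"roll":0,"gripper":10},{"translation":[0,0,2.4],"roll":0,"gripper":10},{"translation":[0,0,3.2],"roll":0,"gripper":10},{"translation":[0,0,4],"roll":0,"gripper":10}]' 50
python3 -m creep '[{"translation":[0,0,0.6],"roll":0,"gripper":10},{"translation":[0,0,1.2],"roll":0,"gripper":10},{"translation":[0,0,1.8],"roll":0,"gripper":10},{"translation":[0,0,2.4],"roll":0,"gripper":10},{"translation":[0,0,3],"roll":0,"gripper":10}]' 50
```

```text
time: 15.4
position: [0.5737, -0.2101, 0.1368]
tool_rot: [1.0, 0.001, 0.001, 0.001]
ft_force: [0.3, 0.7, 12.2]
grip_width: 0.0172
grip_force: 50.0
time: 15.82
position: [0.5739, -0.2101, 0.1334]
tool_rot: [1.0, 0.001, 0.002, 0.001]
ft_force: [0.0, 1.3, 13.8]
grip_width: 0.0172
grip_force: 50.0
time: 16.23
position: [0.574, -0.2101, 0.1322]
tool_rot: [1.0, 0.001, 0.002, 0.001]
ft_force: [-2.7, 2.9, 27.4]
grip_width: 0.0171
grip_force: 50.0
```

Force has risen to 27 N at z = 0.132, against a predicted 0.1315 with the collar on the rim. I'll relieve the push, open, back off and check with the last picture.

```bash

python3 -m creep '[{"translation":[0,0,-2],"roll":0,"gripper":10},{"translation":[0,0,-2],"roll":0,"gripper":10},{"translation":[0,0,-2],"roll":0,"gripper":45},{"translation":[0,0,-2],"roll":0,"gripper":45},{"translation":[0,0,-2],"roll":0,"gripper":45}]' 10
python3 -m creep '[{"translation":[0,0,0],"roll":0,"gripper":45},{"translation":[0,0,0],"roll":0,"gripper":45},{"translation":[0,0,-20],"roll":0,"gripper":45},{"translation":[0,0,-50],"roll":0,"gripper":45},{"translation":[0,0,-80],"roll":0,"gripper":45}]'
python3 -m creep '[{"translation":[0,0,-30],"roll":0,"gripper":45},{"translation":[-20,0,-50],"roll":0,"gripper":45},{"translation":[-40,0,-50],"roll":0,"gripper":45},{"translation":[-40,0,-50],"roll":0,"gripper":45},{"translation":[-40,0,-50],"roll":0,"gripper":45}]'
python3 - <<'E'
from h import *
p=telemetry.get_obs()["position"];print(p.round(4)); cw=cam("wrist"); cs=cam("side"); a=viewer.camera("wrist"); b=viewer.camera("side")
m=np.array([.5722,-.2103,.1])
for n,c in(("w",cw),("s",cs)): print(n,proj(c,[m,m+[0,0,.004],m+[0,0,.058]]).round(1).tolist())
cv2.imwrite("pics/c7.png",np.hstack([cv2.resize(a[100:300,230:430],(400,400),interpolation=3),cv2.resize(b[230:380,270:410],(373,400),interpolation=3)]))
for t in("jar","spool","tin"): print(t,[([round(float(v)) for v in d["bbox"]],round(d["p"],2)) for d in viewer.recognise("side",t)])
print([d["bbox"] for d in viewer.recognise("side","reamer")])
E
```

```text
time: 16.65
position: [0.5717, -0.2092, 0.1291]
tool_rot: [1.0, 0.0, -0.001, -0.001]
ft_force: [-0.2, 0.1, -1.3]
grip_width: 0.0304
grip_force: 0.0
time: 17.07
position: [0.5716, -0.2091, 0.2095]
tool_rot: [1.0, 0.0, -0.002, -0.001]
ft_force: [-0.2, -0.0, 0.4]
grip_width: 0.0448
grip_force: 0.0
time: 17.48
position: [0.532, -0.2095, 0.2602]
tool_rot: [1.0, -0.0, -0.0, -0.0]
ft_force: [0.3, -0.2, -0.6]
grip_width: 0.0451
grip_force: 0.0
[ 0.532  -0.2095  0.2602]
w [[327.2, 166.8], [327.2, 167.5], [327.4, 180.4]]
s [[338.6, 309.1], [338.6, 307.2], [339.7, 279.7]]
jar [([390, 228, 32, 49], 0.85), ([317, 263, 38, 109], 0.61)]
spool [([366, 176, 22, 33], 0.81)]
tin [([412, 326, 45, 40], 0.73), ([390, 229, 32, 47], 0.65)]
[[159.0, 211.7, 60.2, 63.6], [330.6, 280.2, 15.6, 35.6], [266.2, 180.0, 14.7, 22.1]]
```

View pics/c7.png

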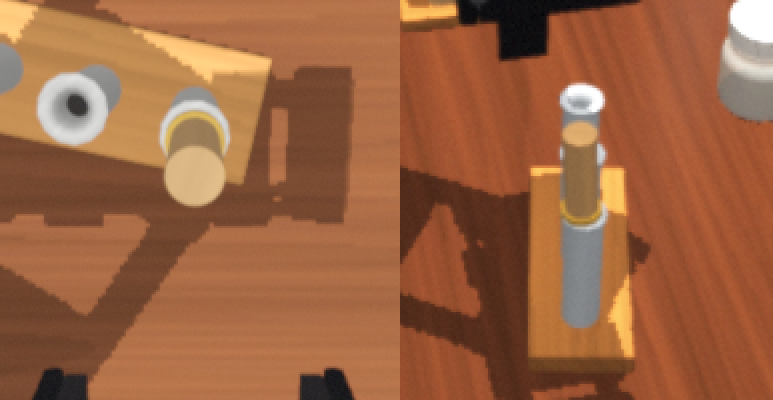

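The wrist crop shows the collar on the right tube's rim at (195,135), but the end face at (194,176) sits about 7 px from where an upright handle would put it, so it may lean slightly. I'll measure that numerically with the arm settled.

```bash

python3 -m creep '[{"translation":[0,0,0],"roll":0,"gripper":45},{"translation":[0,0,0],"roll":0,"gripper":45},{"translation":[0,0,0],"roll":0,"gripper":45}]' >/dev/null
cat > m.py <<'E'
from h import *
def circ(img,c,p,r,win,z=0):
    x0,y0=np.round(proj(c,p)[0]).astype(int)-win; k=6
    g=cv2.cvtColor(img,cv2.COLOR_BGR2GRAY)[y0:y0+2*win,x0:x0+2*win]; g=cv2.GaussianBlur(cv2.resize(g,None,fx=k,fy=k,interpolation=3),(0,0),3)
    h=cv2.HoughCircles(g,cv2.HOUGH_GRADIENT_ALT,1.5,20,param1=80,param2=.5,minRadius=int(r*k*.85),maxRadius=int(r*k*1.15))
    return None if h is None else [(np.array(q[:2])/k+[x0,y0]).round(1).tolist()+[round(float(q[2])/k,1)] for q in h[0][:3]]
o=telemetry.get_obs();print(o["position"].round(4)); cw=cam("wrist"); a=viewer.camera("wrist"); b=viewer.camera("top"); ct=cam("top")
m=np.array([.5720,-.2105,.1]); t=m+[0,0,.058]
cv2.imwrite("pics/m_w.png",a); cv2.imwrite("pics/m_t.png",b)
for n,im,c in(("w",a,cw),("t",b,ct)):
    print(n,"pred top",proj(c,t).round(1).tolist(),"rim",proj(c,m).round(1).tolist(), "M rim",proj(c,m+[.00985,.0439,0]).round(1).tolist())
    f=c[0][0,0]/(c[1]@t+c[2])[2]; f2=c[0][0,0]/(c[1]@m+c[2])[2]
    print(" top",circ(im,c,t,.009*f,int(.03*f)),"rim",circ(im,c,m,.0135*f2,int(.03*f2)),"Mrim",circ(im,c,m+[.00985,.0439,0],.0135*f2,int(.03*f2)))
    for q in circ(im,c,t,.009*f,int(.03*f)) or []: print("  top at z .158:",atz(c,q[:2],.158).round(4))
    for q in circ(im,c,m+[.00985,.0439,0],.0135*f2,int(.03*f2)) or []: print("  M rim at z .1 -> R",(atz(c,q[:2],.1)-[.00985,.0439,0]).round(4))
E
python3 m.py
```

```text
[ 0.5328 -0.2096  0.26  ]
w pred top [[327.6, 182.1]] rim [[327.3, 168.1]] M rim [[266.0, 154.3]]
 top [[326.8, 190.0, 15.2]] rim None Mrim None
  top at z .158: [ 0.5673 -0.2101  0.158 ]
t pred top [[427.3, 233.0]] rim [[419.1, 240.5]] M rim [[393.7, 236.2]]
 top None rim None Mrim None
```

The numbers fit a lean of about 0.05 rad toward −x, which is all the bore's clearance allows, with the collar on the rim. To be safe I'll press the handle's end down with closed fingers. That checks the height (contact expected at TCP z ≈ 0.177) and seats the collar.

```bash

python3 -m creep '[{"translation":[40,1,0],"roll":0,"gripper":0},{"translation":[40,1,0],"roll":0,"gripper":0},{"translation":[40,1,0],"roll":0,"gripper":0},{"translation":[40,1,0],"roll":0,"gripper":0},{"translation":[40,1,0],"roll":0,"gripper":0}]' 20
python3 -m creep '[{"translation":[0,0,20],"roll":0,"gripper":0},{"translation":[0,0,40],"roll":0,"gripper":0},{"translation":[0,0,60],"roll":0,"gripper":0},{"translation":[0,0,72],"roll":0,"gripper":0},{"translation":[0,0,76],"roll":0,"gripper":0}]' 20
python3 -m creep '[{"translation":[0,0,1],"roll":0,"gripper":0},{"translation":[0,0,2],"roll":0,"gripper":0},{"translation":[0,0,3],"roll":0,"gripper":0},{"translation":[0,0,4],"roll":0,"gripper":0},{"translation":[0,0,5],"roll":0,"gripper":0}]' 20
python3 -m creep '[{"translation":[0,0,0.6],"roll":0,"gripper":0},{"translation":[0,0,1.2],"roll":0,"gripper":0},{"translation":[0,0,1.8],"roll":0,"gripper":0},{"translation":[0,0,2.4],"roll":0,"gripper":0}]' 20
```

```text
time: 18.55
position: [0.572, -0.2105, 0.2602]
tool_rot: [1.0, 0.0, -0.0, -0.0]
ft_force: [0.7, 0.0, -0.1]
grip_width: 0.0196
grip_force: 0.0
time: 18.97
position: [0.5706, -0.21, 0.1822]
tool_rot: [1.0, 0.0, -0.002, -0.001]
ft_force: [-0.2, 0.0, -0.1]
grip_width: 0.0004
grip_force: 0.0
time: 19.38
position: [0.5731, -0.2109, 0.1801]
tool_rot: [1.0, 0.0, 0.001, 0.0]
ft_force: [0.5, -0.6, 1.2]
grip_width: 0.0006
grip_force: 0.0
time: 19.72
position: [0.5733, -0.211, 0.1778]
tool_rot: [1.0, 0.0, 0.001, 0.001]
ft_force: [-0.8, 1.0, 6.8]
grip_width: 0.0002
grip_force: 3.4
```

```bash

python3 -m creep '[{"translation":[0,0,0.6],"roll":0,"gripper":0},{"translation":[0,0,1.2],"roll":0,"gripper":0},{"translation":[0,0,1.8],"roll":0,"gripper":0},{"translation":[0,0,1.8],"roll":0,"gripper":0}]' 20
python3 -m creep '[{"translation":[0,0,0.6],"roll":0,"gripper":0},{"translation":[0,0,1.2],"roll":0,"gripper":0},{"translation":[0,0,1.2],"roll":0,"gripper":0}]' 20
```

```text
time: 20.05
position: [0.5742, -0.2113, 0.1775]
tool_rot: [1.0, 0.0, 0.002, 0.001]
ft_force: [-0.5, 0.9, 9.8]
grip_width: 0.0003
grip_force: 5.1
time: 20.3
position: [0.5749, -0.2115, 0.1774]
tool_rot: [1.0, 0.0, 0.003, 0.001]
ft_force: [-0.1, 1.1, 14.5]
grip_width: 0.0003
grip_force: 7.1
```

The end stops firmly at TCP z = 0.1774, which puts the handle top at 0.1584 against 0.158 for a collar on the rim. It is fully home. I'll back off and measure the lean once more.

```bash

python3 -m creep '[{"translation":[0,0,-10],"roll":0,"gripper":0},{"translation":[0,0,-40],"roll":0,"gripper":0},{"translation":[0,0,-80],"roll":0,"gripper":0},{"translation":[-20,0,-88],"roll":0,"gripper":20},{"translation":[-40,0,-88],"roll":0,"gripper":40}]' 20
python3 -m creep '[{"translation":[0,0,0],"roll":0,"gripper":45},{"translation":[0,0,0],"roll":0,"gripper":45},{"translation":[0,0,0],"roll":0,"gripper":45},{"translation":[0,0,0],"roll":0,"gripper":45},{"translation":[0,0,0],"roll":0,"gripper":45}]'
python3 m.py
```

```text
time: 20.72
position: [0.5349, -0.212, 0.2658]
tool_rot: [1.0, 0.001, 0.004, 0.002]
ft_force: [-0.2, -0.4, -1.1]
grip_width: 0.0074
grip_force: 0.0
time: 21.13
position: [0.5333, -0.2107, 0.2613]
tool_rot: [1.0, 0.001, -0.0, -0.0]
ft_force: [-0.4, 0.9, 0.4]
grip_width: 0.0389
grip_force: 0.0
[ 0.5333 -0.2107  0.2613]
w pred top [[325.8, 182.5]] rim [[325.8, 168.5]] M rim [[264.8, 154.7]]
 top [[326.0, 186.8, 15.2]] rim None Mrim None
  top at z .158: [ 0.5694 -0.2106  0.158 ]
t pred top [[427.3, 233.0]] rim [[419.1, 240.5]] M rim [[393.7, 236.2]]
 top None rim None Mrim None
```

The lean is now about 2.6 mm over the 58 mm from rim to handle end (about 0.045 rad, within 0.08). The collar is seated, and the jar, spool and tin boxes in the side view are unchanged within about 2 px. I'll hand in.

```bash
python3 -c "
from rig import hand_in
print(hand_in())"
```

```text
the job is handed in; nothing more can be done
None
```

The reamer is home in the right-hand tube, the one with the free plug: collar on the rim, leaning about 0.045 rad (limit 0.08) and released; the jar, spool and tin were not moved, and the job was handed in at about 21 s without a verdict being returned.

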